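# Work the desk bin's lever and ease its lid shut

### The job

Press the lever of the small desk bin all the way down with the fingertips so that its lid lifts, and keep it down until the used-up glue stick waiting on the feed ramp has rolled into the bin. Then let the lever come back up slowly under the fingers, so that the lid eases shut over a second or more and does not slam, and come clear. Pick nothing up: leave the glue stick to roll by itself and the small things round the bin where they are.

Things in the scene. Friction and masses are not known exactly. Their poses are not given: they have to be found in the camera images.
- bin: Grey desk bin, fixed to the desk, 140 x 140 mm and 100 mm high. Origin: centre of its underside, on the desk; z up, -x the front with the lever, +x the rear with the lid's hinge. The front third of its top is a ramp that slopes down to the rear between side cheeks (118 mm high); the rest is the lid. The inside is open below the lid and the ramp.
- lever: Flat steel lever at the middle of the bin's front, on a cross pin 80 mm ahead of the bin's centre and 70 mm above the desk; origin on the pin, axes along the bin's when up. It stands out to the front, 0.25 rad above level at rest, and swings down 0.5 rad to its stop, 0.25 rad below level. It is sprung up and takes about 3 to 5 N at the pad; the lid follows it in both directions. Let go, it flies up and the lid slams.
- lever_pad (a point): Centre of the top of the black ribbed rubber pad (34 mm long, 44 mm wide) at the lever's free end, 77 mm ahead of and 24 mm above the pin at rest (94 mm above the desk); it goes down 37 mm in a full press, nearly straight.
- lid (a joint): Angle of the flat aluminium lid (94 x 130 mm, hinged at the bin's rear, 103 mm above the desk) in rad: 0 shut, 1.0 wide open with the lever fully down. It is always twice the lever's angle. A lip under its front edge holds the glue stick back while the lid is down; the stick passes once the lid is about half open.
- stick_mid (a point): Middle of the glue stick (white cylinder with a yellow label, 26 mm thick, 89 mm long), which at the start lies across the ramp against the lid's lip, about 97 mm above the desk. In the bin it is below 75 mm.
- staple_box: Small cardboard box of staples, 30 x 52 x 21 mm, on the desk at the right of the lever; origin centre of underside. To be left alone.
- washi_1: Roll of decorative tape, 37 mm across, 15 mm high, on the desk at the left of the lever; origin centre of underside. To be left alone.
- dropper: Brown dropper bottle, 34 mm across, 102 mm high, standing at the left of the bin; origin centre of underside. To be left alone.
- battery_a: Battery, 15 x 50 x 15 mm, lying at the right of the bin; origin centre of underside. To be left alone.
- glue_stick: The same glue stick; origin at the centre of its foot end, z along it.

How it is judged (in metres and radians):
On the way:
1. the lever is held down by the fingers and the lid stands wide open (over 0.75 rad) (value of joint lid above 0.75 rad and contact force between the fingers and lever above 0.5 N), for 0.2 s.
At the end, for the whole second after the job is handed in: The middle of the glue stick is inside the bin's walls and under 75 mm above its underside, the lid is shut (within 0.06 rad) and still, and the staple box, tape roll, dropper bottle and battery are within 30 mm of where they were (x of stick_mid in the frame of bin between -0.068 and 0.068 m and y of stick_mid in the frame of bin between -0.068 and 0.068 m and z of stick_mid in the frame of bin between 0 and 0.075 m and value of joint lid between -0.06 and 0.06 rad and velocity of joint lid between -0.2 and 0.2 rad/s and distance of each of staple_box, washi_1, dropper, battery_a from where it was at the start of the episode below 0.03 m); the robot touches nothing.
It fails at once if the lid slams: it closes faster than 2.5 rad/s (velocity of joint lid below -2.5 rad/s).
It fails at once if the robot pushes the glue stick (over 1 N) instead of leaving it to roll (contact force between any of the arm, the fingers and glue_stick above 1 N).
It fails at once if the glue stick is lifted (height (world z) of stick_mid above 0.15 m).
It fails at once if a bystander is lifted (over 30 mm) or tipped over (height (world z) of any of staple_box, washi_1, dropper, battery_a above 0.03 m or angle between any of staple_box, washi_1, dropper, battery_a's own z axis and vertical above 0.7 rad).
It also fails if it takes over 40 s, if anything falls off the work surface, if the arm or the gripper's body presses on something with over 40 N, if the wrist force passes 120 N, or if a joint passes its speed limit or range.

### The arm

A 6-joint arm with a two-finger parallel gripper is mounted at the origin on a cart in front of the work surface, level with it; the furniture and walls round the work are solid. World frame = base frame: x ahead of the robot, y to its left, z up, the work surface at z = 0. Lengths are in mm, angles in rad, forces in N, time in s.
With the tool pointing down it reaches from about 350 to 975 mm from the base axis. Payload 7.1 kg.
Tool frame: the origin (TCP) lies midway between the tips of the shut fingers; the grasp point (between the pads) lies 19 mm behind it; z points along the fingers, y is the line along which they close (so a half turn about z gives the same grasp; the last joint's range is limited). The gripper opens to 88 mm and grips with 3 to 60 N. Pads are 20 mm wide; open, the fingers measure 115 mm over their backs; the gripper's body (75 mm by 178 mm) begins 61 mm behind the grasp point.
Start: joints at [-0.019, 0.423, 1.63, -0, 1.089, -0.019], TCP at [624.984, 0.026, 222.675] pointing down, gripper open.
Joint ranges: [-3, 3], [-0.9, 2.11], [0.09, 2.58], [-1.31, 4.45], [0.11, 2.69], [-2.54, 2.54]. Speed limits (rad/s): [2.39, 2.39, 3.01, 3.14, 3.14, 3.14].

### API

Orientations are given as a rotation vector (axis times angle).
In Python, from workcell import ctrl gives the robot as it stands.
- The arm moves only by the shell command python3 -m inch 'ROWS' [OPENING]. ROWS is JSON, a list of rows, each an object with "xyz": the shift along the tool's x, y, z in mm, a list of three; "rot": the turn, a rotation vector about the tool's x, y, z in rad, a list of three. In form: [{"xyz": [dx, dy, dz], "rot": [ax, ay, az]}, ...]. A call has 1 to 12 rows; each row is the pose to reach, as a shift and turn from the pose commanded when the call began, along the tool's axes at that moment; what a row does not reach only later rows make up. A row lasts 1/12 s, in which the tool goes at most 41.7 mm and 7.16 degrees, less where a joint would pass 70% of its speed; a pose out of reach is approached as far as the arm can. A call with a gripper value outside its range is refused whole. OPENING is the closure in counts, from 0 (fully open) to 255 (shut), set as the call begins (- or left out, the last holds). The fingers move at their own pace and stop on an object; the grip force is fixed at half the most. Time passes only in rows, so rows that repeat a pose let the fingers close. It gives the time, the measured TCP pose, the force, the opening and the grip force at its end, in the units of the state.
- ctrl.get_obs(): the state, without advancing time (a new reading comes with each control period).
- ctrl.get_image(name): name is "scene" or "side" or "wrist"; returns the picture (480x640x3 uint8, red, green, blue); there is no depth.
- ctrl.camera_model(name): a dict with "fx", "fy", "cx", "cy" (pixels), "position" and "attitude" of the camera in the world. Camera axes: x right, y up, looking along -z (the intrinsics and any distortion apply to the point x, -y, -z); pixel columns grow to the right and rows downward; lengths in mm; the calibration is good to about 2 mm. A picture is of the moment at which its call begins: read the wrist's pose just before it. camera_model takes no time and is no camera call; for the wrist camera it gives the pose at the moment of the call.
- ctrl.close_job(): hands the job in; it is judged then, once.
The state is a dict: "t": time; "qpos": joint angles; "qvel": joint speeds; "joint_torque": joint torques, N m; "ee_pos": TCP position; "orientation": TCP orientation; "ft_force": force on the tool from outside, world axes, zero at the start; "moment": the same for the moment, N m; "width": finger opening in mm; "grasp_force": force on a finger pad.
Only numpy, scipy, OpenCV 4.12 (cv2) and the standard library are available. Lean on these libraries where they do the work, as an engineer would, in place of code of your own. Each camera call takes 0.05 s, during which the arm holds its last target. There are 200 camera calls.

## Working session

There is one attempt and no reset: what is moved stays moved. The work goes in short steps, Python scripts to look and compute and a shell command to move; the robot and the scene stay as the last step left them, time stands still between calls to the robot, and variables do not carry over. Pictures are saved under pics/ and viewed, at most 10 in all, crops included, and the job is handed in when it is done.

```bash
mkdir -p pics; python3 - <<'E'
from workcell import ctrl
import cv2
for n in ["scene","side"]:
    im=ctrl.get_image(n); cv2.imwrite(f"pics/{n}0.png",im[:,:,::-1]); print(n,ctrl.camera_model(n))
o=ctrl.get_obs(); print(o)
E
```

```text
scene {'fx': 453.3962924455855, 'fy': 453.3962924455855, 'cx': 318.09721421068355, 'cy': 241.81712029071699, 'position': array([ 183.64285657, -364.27066222,  720.65043312]), 'attitude': array([ 0.68853444, -0.26792314, -0.70429551])}
side {'fx': 593.3708040629019, 'fy': 593.3708040629019, 'cx': 328.5341217761612, 'cy': 228.01975785193125, 'position': array([ 50.32748845, 951.59895842, 707.86801073]), 'attitude': array([ 0.38712166, -1.32275454, -2.31422301])}
{'t': 0.1, 'qpos': array([-1.90267255e-02,  4.23783342e-01,  1.63063620e+00, -2.10996172e-05,
        1.08860960e+00, -1.89883496e-02]), 'qvel': array([-0.00072691, -0.00018561, -0.00284576,  0.00140026,  0.00147845,
        0.00040131]), 'joint_torque': array([ 6.49496542e-04, -5.45618248e+01, -2.74323839e+01,  6.46709581e-02,
        1.88581715e-02,  1.54216096e-06]), 'ee_pos': array([6.24474990e+02, 1.32165884e-02, 2.21958735e+02]), 'orientation': array([-2.22075031e+00, -2.22068685e+00,  1.58555837e-03]), 'ft_force': array([ 0.95147904,  0.41933852, -0.06200569]), 'moment': array([ 0.01979973, -0.01303475, -0.02997323]), 'grasp_force': 0.0, 'width': 87.97488510254986}
```

View pics/scene0.png

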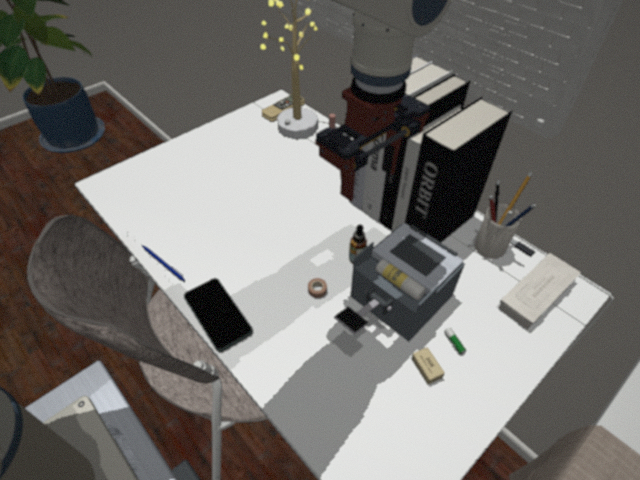

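View pics/side0.png

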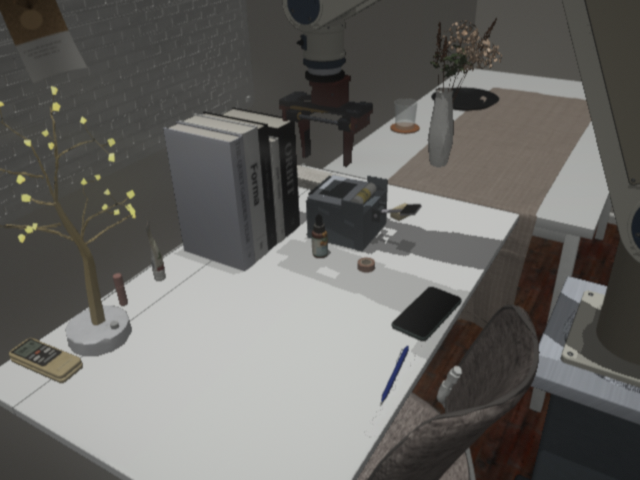

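The scene view shows the bin near (408,282), its pad near (350,319), the tape at (317,288), the staple box at (428,364) and the battery at (455,340). In the side view the pad is near (408,211). I'll enlarge both for exact pixels.

```bash
python3 - <<'E'
import cv2,numpy as np
a=cv2.imread("pics/scene0.png")[210:390,300:480]; b=cv2.imread("pics/side0.png")[160:280,290:430]
a=cv2.resize(a,(400,400),interpolation=cv2.INTER_CUBIC);b=cv2.resize(b,(400,343),interpolation=cv2.INTER_CUBIC)
c=np.zeros((400,800,3),np.uint8);c[:,:400]=a;c[:343,400:]=b
c=np.clip(c*1.5,0,255).astype(np.uint8);cv2.imwrite("pics/crop.png",c)
E
cat > h.py <<'E'
import numpy as np
from workcell import ctrl
from scipy.spatial.transform import Rotation as R
def ray(n,u,v):
    m=ctrl.camera_model(n)
    d=R.from_rotvec(m["attitude"]).apply([(u-m["cx"])/m["fx"],-(v-m["cy"])/m["fy"],-1])
    return np.array(m["position"]),d
def at(n,u,v,z):
    p,d=ray(n,u,v); return p+d*(z-p[2])/d[2]
def tri(A,B):
    (p,d),(q,e)=ray(*A),ray(*B); s=np.linalg.lstsq(np.c_[d,-e],q-p,rcond=None)[0]
    x,y=p+d*s[0],q+e*s[1]; return (x+y)/2,np.linalg.norm(x-y)
def pix(n,P):
    m=ctrl.camera_model(n); c=R.from_rotvec(m["attitude"]).inv().apply(np.array(P)-m["position"])
    return m["cx"]-m["fx"]*c[0]/c[2], m["cy"]+m["fy"]*c[1]/c[2]
E
```

```text
(no output)
```

View pics/crop.png

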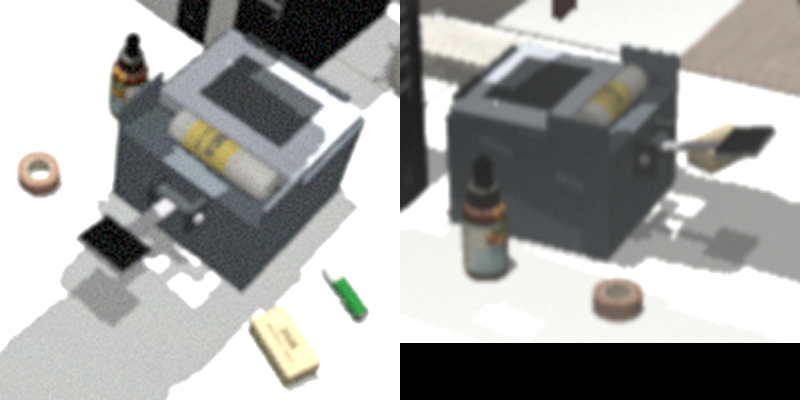

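The crop shows the pad centre at scene (352,319) and side (411,209). The bin's front bottom corners are at scene (409,340) and (352,295.5).

```bash
python3 - <<'E'
from h import *
np.set_printoptions(precision=1,suppress=True)
P,g=tri(("scene",352,318.7),("side",410.8,209.4)); print("pad",P,g,at("scene",352,318.7,94),at("side",410.8,209.4,94))
fr=at("scene",409.4,340.1,0); fl=at("scene",351.8,295.5,0); fls=at("side",362.8,250.3,0); rls=at("side",309.3,237,0)
print(fr,fl,fls,rls,np.linalg.norm(fr-fl),np.linalg.norm(fr-fls))
s=(fr-fls); d=np.array([-s[1],s[0]]);  d/=np.linalg.norm(d); print("fwd dir",d,np.degrees(np.arctan2(d[1],d[0])),np.degrees(np.arctan2(*(rls-fls)[1::-1])))
for k,(u,v,z) in dict(box=(428,366,21),tape=(317,288,15),drop=(358.5,229,90)).items(): print(k,at("scene",u,v,z))
cs=[(80,236),(112,217),(152,243),(118,270)]
for c in cs: print(at("scene",300+c[0]/2.222,210+c[1]/2.222,94))
E
```

```text
pad [ 485.5 -113.3   90.7] 3.601520575143352 [ 485.9 -114.1   94. ] [ 481.  -106.4   94. ]
[ 575.6 -176.5    0. ] [567.6 -39.8   0. ] [563.9 -42.4   0. ] [699.4 -34.5   0. ] 136.86908334017673 134.60924056470452
fwd dir [1.  0.1] 5.002749164273633 3.330594960436585
box [ 549.9 -234.    21. ]
tape [522.8  10.1  15. ]
drop [637.4  19.   90. ]
[470.1 -93.5  94. ]
[498.8 -97.6  94. ]
[ 504.5 -132.7   94. ]
[ 470.7 -131.8   94. ]
```

Both cameras agree. The pad is at about (484,-113,94), the bin's front mid is at (570,-108) and the yaw is about 4.5°. I'll shut the fingers, turn the gripper's long side across the bin and move to 46 mm above the pad.

```bash
python3 -m inch '[{"xyz":[-20,-25,5],"rot":[0,0,0.12]},{"xyz":[-40,-50,10],"rot":[0,0,0.25]},{"xyz":[-60,-75,20],"rot":[0,0,0.37]},{"xyz":[-80,-100,30],"rot":[0,0,0.5]},{"xyz":[-100,-125,40],"rot":[0,0,0.62]},{"xyz":[-113,-141,50],"rot":[0,0,0.75]},{"xyz":[-113,-141,60],"rot":[0,0,0.87]},{"xyz":[-113,-141,70],"rot":[0,0,1.0]},{"xyz":[-113,-141,80],"rot":[0,0,1.12]},{"xyz":[-113,-141,83],"rot":[0,0,1.25]},{"xyz":[-113,-141,83],"rot":[0,0,1.37]},{"xyz":[-113,-141,83],"rot":[0,0,1.49]}]' 255
python3 -m inch '[{"xyz":[0,0,0],"rot":[0,0,0]},{"xyz":[0,0,0],"rot":[0,0,0]},{"xyz":[0,0,0],"rot":[0,0,0]}]'
python3 - <<'E'
from h import *
import cv2
o=ctrl.get_obs();print(o['ee_pos'],o['orientation'],o['width'],o['ft_force'])
a=ctrl.get_image("wrist");b=ctrl.get_image("scene")
c=np.hstack([cv2.resize(a,(400,300)),cv2.resize(b[200:380,280:520],(400,300))])[:,:,::-1]
cv2.imwrite("pics/w1.png",np.clip(c*1.3,0,255).astype(np.uint8))
E
```

```text
t: 1.1
ee_pos: [483.4, -112.9, 139.0]
orientation: [-3.139, -0.117, 0.002]
ft_force: [-0.2, -0.5, 0.2]
width: 11.5
grasp_force: 0.0
t: 1.35
ee_pos: [483.9, -113.0, 139.6]
orientation: [-3.139, -0.132, 0.0]
ft_force: [-0.1, -0.4, 0.4]
width: 0.9
grasp_force: 0.0
[ 483.90863085 -112.95676781  139.60165367] [-3.13876164e+00 -1.32422924e-01  2.97297873e-04] 0.9273778829274363 [-0.06255122 -0.35936516  0.40521689]
```

View pics/w1.png

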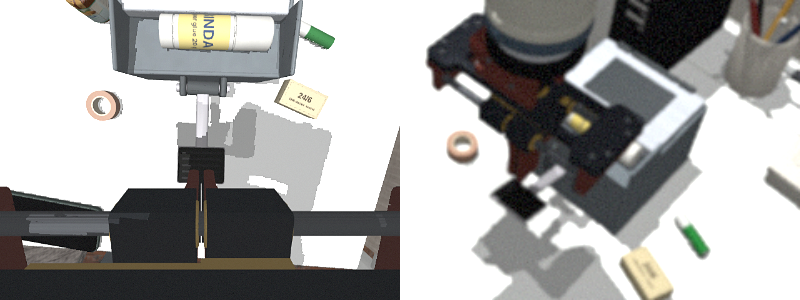

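The wrist view shows the pad centred at about (322,264) in full-size pixels, in line with the fingers and with the lever square to the gripper. I'll check its ray at z=94.

```bash
python3 - <<'E'
from h import *
print(at("wrist",322,264,94), pix("wrist",[484,-113,94]), at("wrist",322,288,97),at("wrist",322,237,91))
E
```

```text
[ 483.6086632  -114.08859362   94.        ] (np.float64(320.228624522819), np.float64(263.2289735837019)) [ 469.63112728 -115.24577384   97.        ] [ 499.33928686 -112.78592526   91.        ]
```

The wrist view confirms the pad to within 1 mm. Descending and pressing.

```bash
python3 -m inch '[{"xyz":[0,0,10],"rot":[0,0,0]},{"xyz":[0,0,20],"rot":[0,0,0]},{"xyz":[0,0,30],"rot":[0,0,0]},{"xyz":[0,0,36],"rot":[0,0,0]},{"xyz":[0,0,40],"rot":[0,0,0]},{"xyz":[0,0,43],"rot":[0,0,0]},{"xyz":[0,0,46],"rot":[0,0,0]},{"xyz":[0,0,49],"rot":[0,0,0]},{"xyz":[0,0,52],"rot":[0,0,0]},{"xyz":[0,0,54],"rot":[0,0,0]},{"xyz":[0,0,54],"rot":[0,0,0]},{"xyz":[0,0,54],"rot":[0,0,0]}]'
```

```text
t: 2.45
ee_pos: [484.0, -113.0, 85.7]
orientation: [3.139, 0.127, -0.0]
ft_force: [-1.0, 0.5, 2.7]
width: 0.3
grasp_force: 1.2
```

The contact force is 2.7 N, so the lever is moving. I'll continue to near the stop and hold.

```bash
python3 -m inch '[{"xyz":[0,0,3],"rot":[0,0,0]},{"xyz":[0,0,6],"rot":[0,0,0]},{"xyz":[0,0,9],"rot":[0,0,0]},{"xyz":[0,0,12],"rot":[0,0,0]},{"xyz":[0,0,15],"rot":[0,0,0]},{"xyz":[0,0,18],"rot":[0,0,0]},{"xyz":[0,0,21],"rot":[0,0,0]},{"xyz":[0,0,24],"rot":[0,0,0]},{"xyz":[0,0,26],"rot":[0,0,0]},{"xyz":[0,0,27],"rot":[0,0,0]},{"xyz":[0,0,28],"rot":[0,0,0]},{"xyz":[0,0,28],"rot":[0,0,0]}]'
python3 -m inch '[{"xyz":[0,0,0],"rot":[0,0,0]},{"xyz":[0,0,0],"rot":[0,0,0]},{"xyz":[0,0,0],"rot":[0,0,0]},{"xyz":[0,0,0],"rot":[0,0,0]},{"xyz":[0,0,0],"rot":[0,0,0]},{"xyz":[0,0,0],"rot":[0,0,0]},{"xyz":[0,0,0],"rot":[0,0,0]},{"xyz":[0,0,0],"rot":[0,0,0]},{"xyz":[0,0,0],"rot":[0,0,0]},{"xyz":[0,0,0],"rot":[0,0,0]},{"xyz":[0,0,0],"rot":[0,0,0]},{"xyz":[0,0,0],"rot":[0,0,0]}]'
python3 - <<'E'
from h import *
import cv2
a=ctrl.get_image("wrist");b=ctrl.get_image("side")
c=np.hstack([cv2.resize(a,(400,300)),cv2.resize(b[130:280,250:450],(400,300))])[:,:,::-1]
cv2.imwrite("pics/w2.png",np.clip(c*1.3,0,255).astype(np.uint8))
E
```

```text
t: 3.45
ee_pos: [484.7, -113.0, 59.8]
orientation: [3.139, 0.127, 0.002]
ft_force: [-8.6, 1.7, 32.4]
width: 0.4
grasp_force: 17.1
t: 4.45
ee_pos: [484.7, -113.1, 59.8]
orientation: [3.139, 0.127, 0.003]
ft_force: [-9.2, 2.1, 31.8]
width: 0.1
grasp_force: 16.7
```

View pics/w2.png

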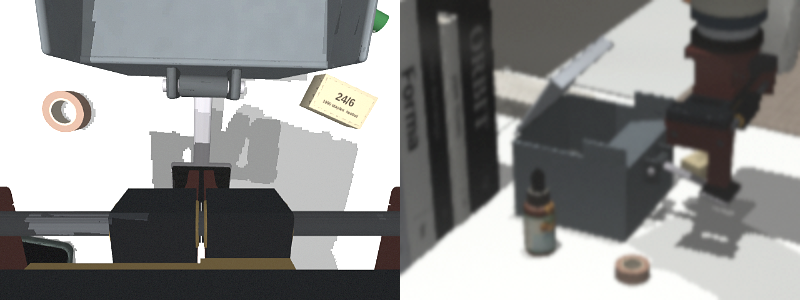

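The lever is on its stop, the lid is wide open (side view, lid up at left) and the ramp is empty, so the stick has dropped in. I'll ease the lever up at about 1.2 mm per row.

```bash
python3 -m inch '[{"xyz":[0,0,-1.2],"rot":[0,0,0]},{"xyz":[0,0,-2.4],"rot":[0,0,0]},{"xyz":[0,0,-3.6],"rot":[0,0,0]},{"xyz":[0,0,-4.8],"rot":[0,0,0]},{"xyz":[0,0,-6],"rot":[0,0,0]},{"xyz":[0,0,-7.2],"rot":[0,0,0]},{"xyz":[0,0,-8.4],"rot":[0,0,0]},{"xyz":[0,0,-9.6],"rot":[0,0,0]},{"xyz":[0,0,-10.8],"rot":[0,0,0]},{"xyz":[0,0,-12],"rot":[0,0,0]},{"xyz":[0,0,-13.2],"rot":[0,0,0]},{"xyz":[0,0,-14.4],"rot":[0,0,0]}]'
python3 -m inch '[{"xyz":[0,0,-1.2],"rot":[0,0,0]},{"xyz":[0,0,-2.4],"rot":[0,0,0]},{"xyz":[0,0,-3.6],"rot":[0,0,0]},{"xyz":[0,0,-4.8],"rot":[0,0,0]},{"xyz":[0,0,-6],"rot":[0,0,0]},{"xyz":[0,0,-7.2],"rot":[0,0,0]},{"xyz":[0,0,-8.4],"rot":[0,0,0]},{"xyz":[0,0,-9.6],"rot":[0,0,0]},{"xyz":[0,0,-10.8],"rot":[0,0,0]},{"xyz":[0,0,-12],"rot":[0,0,0]},{"xyz":[0,0,-13.2],"rot":[0,0,0]},{"xyz":[0,0,-14.4],"rot":[0,0,0]}]'
```

```text
t: 5.55
ee_pos: [483.8, -113.0, 72.1]
orientation: [-3.139, -0.127, 0.001]
ft_force: [-2.2, -1.2, 2.4]
width: 0.3
grasp_force: 1.7
t: 6.55
ee_pos: [484.5, -113.1, 86.7]
orientation: [3.139, 0.127, 0.001]
ft_force: [1.3, -0.1, 1.2]
width: 0.4
grasp_force: 1.0
```

```bash
python3 -m inch '[{"xyz":[0,0,-1],"rot":[0,0,0]},{"xyz":[0,0,-2],"rot":[0,0,0]},{"xyz":[0,0,-3],"rot":[0,0,0]},{"xyz":[0,0,-4],"rot":[0,0,0]},{"xyz":[0,0,-5],"rot":[0,0,0]},{"xyz":[0,0,-6],"rot":[0,0,0]},{"xyz":[0,0,-7],"rot":[0,0,0]},{"xyz":[0,0,-8],"rot":[0,0,0]},{"xyz":[0,0,-9],"rot":[0,0,0]},{"xyz":[0,0,-10],"rot":[0,0,0]},{"xyz":[0,0,-11],"rot":[0,0,0]},{"xyz":[0,0,-12],"rot":[0,0,0]}]'
```

```text
t: 7.55
ee_pos: [483.3, -112.8, 98.3]
orientation: [-3.139, -0.127, 0.002]
ft_force: [-0.1, 0.0, 0.1]
width: 0.4
grasp_force: 0.0
```

Force is back to zero, so the fingers are off the lever. I'll rise clear and check.

```bash
python3 -m inch '[{"xyz":[0,0,-5],"rot":[0,0,0]},{"xyz":[0,0,-15],"rot":[0,0,0]},{"xyz":[0,0,-30],"rot":[0,0,0]},{"xyz":[0,0,-45],"rot":[0,0,0]},{"xyz":[0,0,-60],"rot":[0,0,0]},{"xyz":[0,0,-75],"rot":[0,0,0]},{"xyz":[0,0,-85],"rot":[0,0,0]},{"xyz":[0,0,-90],"rot":[0,0,0]},{"xyz":[0,0,-90],"rot":[0,0,0]},{"xyz":[0,0,-90],"rot":[0,0,0]}]'
python3 - <<'E'
from h import *
import cv2
a=ctrl.get_image("wrist");b=ctrl.get_image("side")
c=np.hstack([cv2.resize(a,(400,300)),cv2.resize(b[130:280,250:450],(400,300))])[:,:,::-1]
cv2.imwrite("pics/w3.png",np.clip(c*1.3,0,255).astype(np.uint8))
E
```

```text
t: 8.38
ee_pos: [483.8, -112.9, 188.4]
orientation: [3.139, 0.127, -0.0]
ft_force: [0.5, -0.3, 0.1]
width: 0.4
grasp_force: 0.0
```

View pics/w3.png

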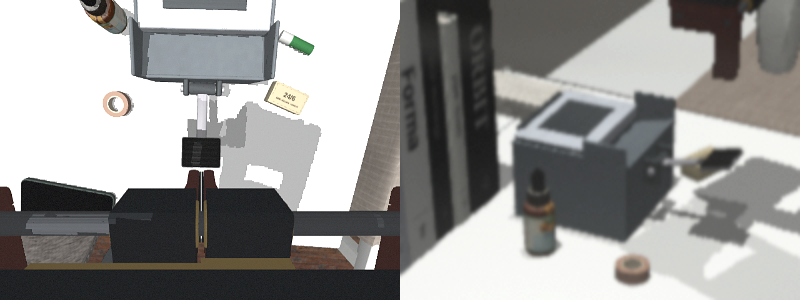

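The lid is shut flat, the ramp is empty, the small things are where they were and the arm is clear.

```bash
python3 -c "
from workcell import ctrl
print(ctrl.close_job())"
```

```text
the job is handed in; nothing more can be done
None
```

The job is handed in, with no verdict returned: I held the lever on its stop until the glue stick had left the ramp into the bin, then let it up over about 2.5 s; the last pictures show the lid shut, the small things in place and the arm clear.

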